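# Pull a miniature relief print on the bed press

## Task

Pull one print on the small blue bed press: lay the top board of the stack, white side up as it lies, in the brass register corners on the press bed, then fetch the inked block from the glass slab and lay it ink side down on that board, in the same corners. With a flat hand roll the black roller along its bearers, right over the block and into the rest against the far stops, keeping it on the bearers: it must turn as it goes, not be dragged, carried or flung. Leave it there, lift the block off again and put it back ink side down on the glass slab, so that the print stays in the register corners; leave the ink pot, the white paint tube and the keys where they are.

Things in the scene. Friction and masses are not known exactly. Their poses are not given: they have to be found in the camera images.
- press: Bed press, fixed: grey plate 296 x 216 mm. Origin on the table top under the register's centre; +x is the way the roller must go (roughly away from the robot), y across, z up. Bed floor at z = 16 mm. Two steel bearers along x, 15 mm wide, at y = +-84.5 mm, tops at z = 37.5 mm; outside them blue cheeks up to z = 58 mm, inner faces at y = +-94.5 mm, keep the roller square.
- register (a point): Centre of the register, on the bed floor; axes as the press. Four flared brass corners, 18 mm high, hold a part 88 mm (x) by 56 mm (y) with 2 mm of play on each side; their legs are 13 mm long, so the middles of all four sides are open for fingers. 49 mm free between the part's long sides and the bearers.
- roller: Loose black roller with steel ends, 50 mm in diameter, 180 mm long, about 0.85 kg, across both bearers at the robot's end. Origin at its centre; y is its own axis, x and z turn with it. It rolls easily, coasts a few cm when let go, then stops by itself. A hand pressing on its top without slip moves twice as far as it. It climbs 0.5 mm on to the block lying on the board in register.
- far_rest (a point): The roller's centre when it lies in the far rest: 85 mm along x from the register, 61 mm above the table; axes as the press. The rest is a dip in both bearers, 1.5 mm deep, 20 mm long along x; just past it rubber-faced blue stops (to 71.5 mm above the table) halt the roller 1 to 2 mm beyond the point. A like rest, unused, is at x = -105 mm.
- panel: The top board of a stack of three white-faced boards, the only loose one: 88 x 56 x 6 mm (x, y, z), 35 g. Origin at the centre of its underside, 12 mm above the table at the start; the two boards under it are fixed.
- block: Printing block, birch plywood back with a green lino layer and black ink below: 88 x 56 x 16 mm (x, y, z), 70 g, ink side down throughout. Origin at the centre of its underside. Starts on the glass slab.
- slab_top (a point): Centre of the top face of the glass ink slab, 8 mm above the table; the glass is 180 mm (x) by 155 mm (y), fixed, on white paper, with a patch of black ink.
- ink_pot: Bystander: white screw pot, 36 mm in diameter, 41 mm high; origin at the centre of its underside.
- white_tube: Bystander: white paint tube lying flat, 32 x 115 x 25 mm (x, y, z); origin at its underside.
- keys: Bystander: black car key fob with ring and yellow charm, 58 x 102 x 23 mm (x, y, z); origin at its underside.
Not all that is in view belongs to the job. Leave any red look-alike of the panel alone.

How it is judged:
On the way, in this order (a step that is already met when the one before it is completed fails the run):
1. the board lies in the register corners, let go (x of panel in the frame of register between -0.005 and 0.005 m and y of panel in the frame of register between -0.005 and 0.005 m and z of panel in the frame of register between -0.0025 and 0.0025 m and linear speed of panel below 0.02 m/s and contact force between the fingers and panel below 0.3 N), for 0.2 s.
2. the block lies on the board in the register corners, let go (x of panel in the frame of register between -0.005 and 0.005 m and y of panel in the frame of register between -0.005 and 0.005 m and z of panel in the frame of register between -0.0025 and 0.0025 m and x of block in the frame of register between -0.005 and 0.005 m and y of block in the frame of register between -0.005 and 0.005 m and z of block in the frame of register between 0.0035 and 0.0085 m and linear speed of block below 0.02 m/s and contact force between the fingers and block below 0.3 N), for 0.2 s.
3. the roller bears on the block and turns (contact force between roller and block above 1.5 N and angular speed of roller above 0.5 rad/s), for 0.15 s.
4. the roller lies in the far rest, let go, with the block still in register (x of roller in the frame of far_rest between -0.006 and 0.006 m and linear speed of roller below 0.02 m/s and contact force between the fingers and roller below 0.3 N and x of block in the frame of register between -0.005 and 0.005 m and y of block in the frame of register between -0.005 and 0.005 m and z of block in the frame of register between 0.0035 and 0.0085 m), for 0.2 s.
At the end, for the whole second after the job is handed in: Board in the register (centre within 5 mm, flat on the bed); roller in the far rest (within 6 mm along the travel); block flat on the glass slab, ink side down, its centre within 70 x 60 mm of the slab's; all still and let go (all of step 1 and x of roller in the frame of far_rest between -0.006 and 0.006 m and linear speed of each of roller, block below 0.02 m/s and contact force between the fingers and roller below 0.3 N and x of block in the frame of slab_top between -0.07 and 0.07 m and y of block in the frame of slab_top between -0.06 and 0.06 m and z of block in the frame of slab_top between -0.003 and 0.003 m and angle between block's own z axis and vertical below 0.06 rad and contact force between the fingers and block below 0.3 N); the robot touches nothing.
It fails at once if the roller is lifted more than 8 mm off its bearers (z of roller in the frame of press above 0.0705 m).
It fails at once if the roller is flung: faster than 0.5 m/s (linear speed of roller above 0.5 m/s).
It fails at once if the ink pot, the white tube or the key fob is moved more than 25 mm (distance of any of ink_pot, white_tube, keys from where it was at the start of the episode above 0.025 m).
It also fails if it takes over 72 s, if anything falls off the work surface, if the arm or the gripper's body presses on something with over 40 N, if the wrist force passes 120 N, or if a joint passes its speed limit or range.

## Robot

A 6-joint arm with a two-finger parallel gripper is mounted at the origin on a cart in front of the work surface, level with it; the furniture and walls round the work are solid. World frame = base frame: x ahead of the robot, y to its left, z up, the work surface at z = 0. Lengths are in m, angles in rad, forces in N, time in s.
With the tool pointing down it reaches from about 0.275 to 0.75 m from the base axis. Payload 10.2 kg.
Tool frame: the origin (TCP) lies on the front face of the gripper's body, between the roots of the fingers; the fingertips stand 73 mm ahead of it and the grasp point (between the pads) lies 54 mm ahead of it; z points along the fingers, y is the line along which they close (so a half turn about z gives the same grasp; the last joint's range is limited). The gripper opens to 85 mm and grips with 20 to 120 N. Pads are 22 mm wide; open, the fingers measure 114 mm over their backs; the gripper's body (76 mm by 85 mm) begins 54 mm behind the grasp point. The pads swing forward as they close: fully open they stand 13 mm farther back than shut.
Start: joints at [-1.394, 0.313, 1.498, -0, 1.331, -0.223], TCP at [0.204, -0.484, 0.304] pointing down, gripper open.
Joint ranges: [-2.94, 2.94], [-0.97, 2.17], [0.19, 2.56], [-1.23, 4.37], [0.02, 3.11], [-2.88, 2.88]. Speed limits (rad/s): [2.39, 2.39, 3.01, 3.14, 3.14, 3.14].

## Interface

Orientations are given as a unit quaternion [w, x, y, z].
In Python, from workcell import monitor, eyes, close_job gives the robot as it stands.
- The arm moves only by the shell command python3 -m crank 'ROWS' [OPENING] [FORCE]. ROWS is JSON, a list that holds one entry, the list of rows, each a list of 4 numbers: the shift along the world's x, y, z normalised to -1 to 1, where 1 is 25 cm, then the turn about the world's z normalised to -1 to 1, where 1 is 180 degrees. In form: [[[x, y, z, spin], ...]]. A call has 1 to 12 rows; each row is the pose to reach, as a shift and turn from the pose commanded when the call began, turning the shorter way round; what a row does not reach only later rows make up. A row lasts 1/8 s, in which the tool goes at most 62.5 mm and 10.7 degrees, less where a joint would pass 70% of its speed; a pose out of reach is approached as far as the arm can. A call with a number of a shift or a turn outside -1 to 1 is refused whole. A call with a gripper value outside its range is refused whole. OPENING is the closure, from -1 (fully open) to 1 (shut), set as the call begins (- or left out, the last holds). The fingers move at their own pace and stop on an object; FORCE is the grip in N (left out, the last holds). Time passes only in rows, so rows that repeat a pose let the fingers close. It gives the time, the measured TCP pose, the force, the opening and the grip force at its end, in the units of the state.
- monitor.get_state(): the state, without advancing time (a new reading comes with each control period).
- eyes.read_camera(name): name is "scene" or "top" or "wrist"; returns a dict with "pixels" (400x640x3 uint8, red, green, blue), "range_z" (400x640 float32, m along the optical axis (not along the pixel's ray), 0 where there is no reading), "vertical_fov" (degrees; the focal length in pixels is half the picture's height over the tangent of half this angle, whatever the lens; pixels are square), "cx", "cy" (the principal point, pixels), "rvec" (rotation vector, rad) and "tvec" (3), from world to camera coordinates, as OpenCV has them. Camera axes: x right, y down, z forward; pixel columns grow to the right and rows downward; lengths in m; the calibration is good to about 2 mm. A picture is of the moment at which its call begins.
- close_job(): hands the job in; it is judged then, once.
The state is a dict: "time": time; "joint_positions": joint angles; "qd": joint speeds; "joint_efforts": joint torques, N m; "ee_pos": TCP position; "eef_rot": TCP orientation; "wrist_force": force on the tool from outside, world axes, zero at the start; "wrist_torque": the same for the moment, N m; "gripper_width": finger opening in m; "finger_force": force on a finger pad.
Only numpy, scipy, OpenCV 4.12 (cv2) and the standard library are available. Lean on these libraries where they do the work, as an engineer would, in place of code of your own. Each camera call takes 0.05 s, during which the arm holds its last target. There are 200 camera calls.

## Working session

There is one attempt and no reset: what is moved stays moved. The work goes in short steps, Python scripts to look and compute and a shell command to move; the robot and the scene stay as the last step left them, time stands still between calls to the robot, and variables do not carry over. Pictures are saved under pics/ and viewed, at most 10 in all, crops included, and the job is handed in when it is done.

```bash
mkdir -p pics; ls; cat > h.py <<'E'
import numpy as np, cv2
from workcell import monitor, eyes
def cam(n):
    d=eyes.read_camera(n); f=200/np.tan(np.radians(d['vertical_fov'])/2)
    d['K']=np.array([[f,0,d['cx']],[0,f,d['cy']],[0,0,1]]); d['R']=cv2.Rodrigues(np.array(d['rvec'],float))[0]; d['t']=np.array(d['tvec'],float).ravel(); return d
def pts(d):
    v,u=np.mgrid[0:400,0:640]; z=d['range_z']; K=d['K']
    c=np.stack([(u-K[0,2])/K[0,0]*z,(v-K[1,2])/K[1,1]*z,z],-1)
    return (c-d['t'])@d['R']
def ray(d,uv,h):
    uv=np.atleast_2d(uv).astype(float); r=np.c_[uv,np.ones(len(uv))]@np.linalg.inv(d['K']).T@d['R']; o=-d['R'].T@d['t']
    return o+r*((h-o[2])/r[:,2])[:,None]
def save(d,n): cv2.imwrite('pics/'+n,d['pixels'][:,:,::-1])
E
python3 - <<'E'
from h import *
for n in('top','scene'):
    d=cam(n); save(d,n+'0.png'); np.savez(n+'0.npz',**{k:np.array(v) for k,v in d.items()}); print(n,-d['R'].T@d['t'],d['K'][0,0])
s=monitor.get_state(); print(s)
E
```

```text
pics
top [ 0.4125852  -0.05018897  1.32337025] 396.59773671980344
scene [0.17188055 0.72557079 0.8825404 ] 401.87290639528396
{'time': 0.1, 'joint_positions': array([-1.39441384e+00,  3.13397765e-01,  1.49836595e+00, -1.07779693e-05,
        1.33100065e+00, -2.23421980e-01]), 'qd': array([-0.00101923, -0.00207624, -0.00128048,  0.00025351,  0.00142198,
        0.00075656]), 'joint_efforts': array([ 2.25416334e-03, -4.12899613e+01, -2.60141426e+01, -2.00971858e-04,
        3.03057466e-03, -1.23089447e-05]), 'ee_pos': array([ 0.20429959, -0.48345636,  0.30338853]), 'eef_rot': array([-5.85819985e-04,  9.80085573e-01,  1.98574738e-01,  8.54539320e-06]), 'wrist_force': array([-0.13003942,  0.21927794, -0.28308526]), 'wrist_torque': array([0.02142702, 0.024396  , 0.01338797]), 'finger_force': 0.0, 'gripper_width': 0.08543243577833894}
```

View pics/top0.png

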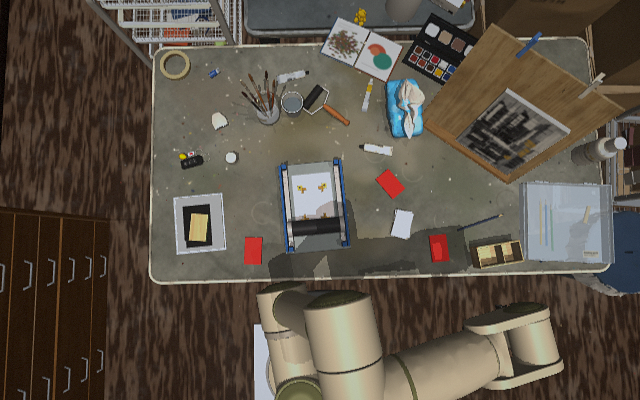

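View pics/scene0.png

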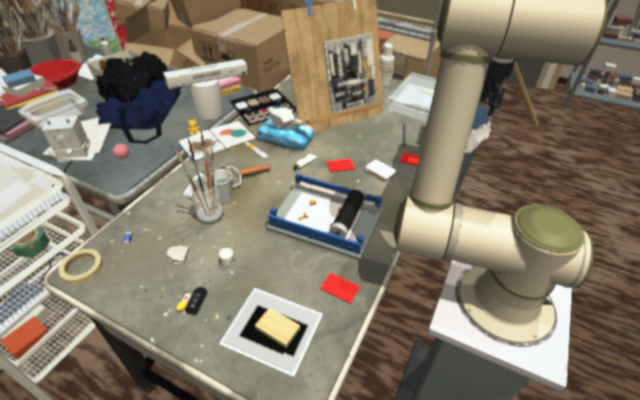

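The top view shows the press at about (313,205), the white stack at (402,223) and the block on the slab at (199,228). Three boards could be taken for the panel by shape: red at (253,250), (390,183) and (438,247). Only the one at (402,223) is white, so it fits. I'll measure it and confirm in a crop.

```bash
cat >> h.py <<'E'
def blob(mask,near,r=40):
    m=mask.astype(np.uint8).copy(); k=np.zeros_like(m); cv2.circle(k,tuple(int(x) for x in near),r,1,-1); m&=k
    c=cv2.findContours(m,0,2)[0]; return max(c,key=cv2.contourArea).reshape(-1,2)
def rect(d,c,h):
    p=ray(d,c,h)[:,:2]; (x,y),(w,l),a=cv2.minAreaRect((p*1000).astype(np.float32))
    if w<l: a+=90; w,l=l,w
    return np.round([x,y,w,l,(a+90)%180-90],1)  # mm, long axis angle deg
E
python3 - <<'E'
from h import *
d=cam('top'); im=d['pixels']; hsv=cv2.cvtColor(im,cv2.COLOR_RGB2HSV); H,S,V=[hsv[...,i].astype(int) for i in range(3)]
P=pts(d)
m=(S<40)&(V>170)
c=blob(m,(402,223),22); print('panel',rect(d,c,.018),'z',P[223,402])
m=(H>12)&(H<32)&(S>50)&(V>120)
c=blob(m,(199,228),25); print('block',rect(d,c,.024),'z',P[228,199])
m=(S<40)&(V>150)
print('paper+slab',rect(d,blob(m,(200,223),45),.004), P[205,185])
m=(H>95)&(H<125)&(S>90)
for q in((283,205),(343,205)): 
    c=blob(m&(P[...,2]>.05),q,50); print('cheek',rect(d,c,.058))
c=blob(m,(313,205),62)
m=(V<45)&(P[...,2]>.05); c=blob(m,(316,228),35); print('roller',rect(d,c,.07),P[228,316])
m=(H>15)&(H<32)&(S>120); 
n,l,s,ce=cv2.connectedComponentsWithStats((m&(np.hypot(*(np.mgrid[0:400,0:640]-np.array([205,313])[:,None,None]))<35)).astype(np.uint8))
for i in range(1,n): print('brass',s[i,4],ce[i],ray(d,ce[i],.034))
for n,q in(('pot',(231,157)),('tube',(376,149)),('keys',(190,160))): print(n,P[q[1],q[0]])
big=cv2.resize(im[110:270,160:460],(800,427),interpolation=cv2.INTER_CUBIC); cv2.imwrite('pics/crop1.png',big[:,:,::-1])
E
```

```text
panel [ 457.6 -335.8   89.2   60.1  -13. ] z [ 0.46057565 -0.33718963  0.01529527]
block [465.4 331.8  89.2  55.3  -5.3] z [0.46154849 0.32757694 0.0272887 ]
paper+slab [479.  334.2 190.8 164.3   4.3] [0.53984225 0.38001567 0.00853293]
cheek [5.170e+02 5.170e+01 2.797e+02 2.270e+01 5.000e-01]
cheek [ 5.298e+02 -1.452e+02  2.771e+02  2.310e+01  3.000e-01]
roller [455.6 -52.5 151.1  47.2 -86. ] [ 0.44958639 -0.05337522  0.08673112]
brass 23 [321.95652174 186.60869565] [[ 0.58596716 -0.07667608  0.034     ]]
brass 25 [301.16 188.36] [[ 0.58199558 -0.00836483  0.034     ]]
brass 16 [324.8125 216.    ] [[ 0.48931177 -0.08321307  0.034     ]]
brass 19 [304.89473684 217.94736842] [[ 0.48470854 -0.01829532  0.034     ]]
pot [0.69333074 0.22176371 0.03112892]
tube [ 0.7122557  -0.26314662  0.01052524]
keys [0.69087447 0.36348505 0.0121044 ]
```

View pics/crop1.png

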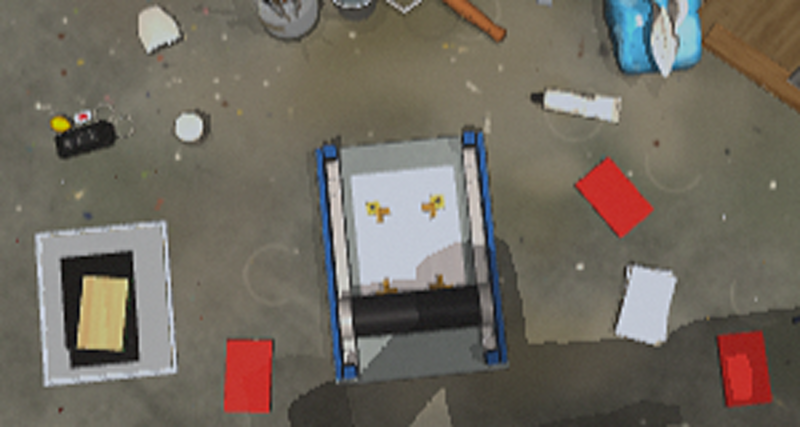

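The crop confirms it: the loose white board is at crop (645,305), and the three red ones stay untouched. Now I'll move above it and look with the wrist camera.

```bash
python3 -m crank '[[[0.8,0.592,-0.3,-0.2],[0.8,0.592,-0.3,-0.2],[0.8,0.592,-0.3,-0.2],[0.8,0.592,-0.3,-0.2],[0.8,0.592,-0.3,-0.2],[0.8,0.592,-0.3,-0.2],[0.8,0.592,-0.3,-0.2],[0.8,0.592,-0.3,-0.2]]]' -1
python3 - <<'E'
from h import *
d=cam('wrist'); save(d,'w1.png'); print(-d['R'].T@d['t'], d['R'], d['K'][0,0])
E
```

```text
time: 1.15
ee_pos: [0.4036, -0.3365, 0.2293]
eef_rot: [0.0, 0.993, -0.115, 0.0]
wrist_force: [0.4, -0.2, -0.9]
gripper_width: 0.0853
finger_force: 0.0
[ 0.48435116 -0.35677539  0.29919737] [[-0.22847748 -0.97354844  0.00121373]
 [-0.92222618  0.21683201  0.32012928]
 [-0.31192453  0.072023   -0.94737309]] 295.5635736745057
```

View pics/w1.png

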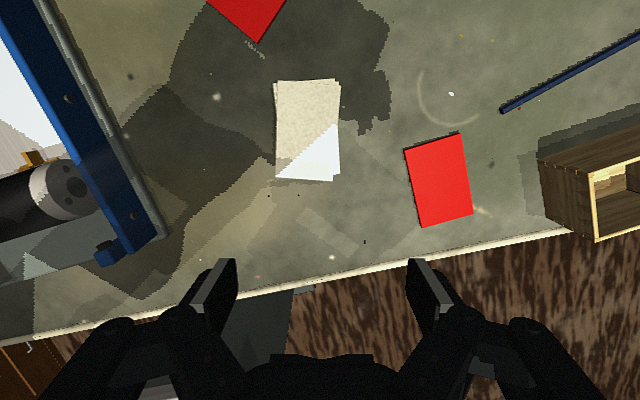

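The wrist view shows the white stack at (307,130), part shadowed, with its boards slightly fanned. I'll enlarge it to tell the top board's edges from the lower ones.

```bash
python3 - <<'E'
from h import *
d=cam('wrist'); im=d['pixels']
cv2.imwrite('pics/crop2.png',cv2.resize(im[65:195,260:360],(600,780),interpolation=cv2.INTER_NEAREST)[:600,:,::-1] if 0 else cv2.resize(im[65:195,250:370],None,fx=4.6,fy=4.6,interpolation=cv2.INTER_CUBIC)[:,:,::-1])
P=pts(d); print(P[130,307],P[165,325])
g=im.max(2); m=(g>100)
for t in(90,110,130,150):
    c=blob(g>t,(307,130),62); print(t,rect(d,c,.018),cv2.boxPoints(cv2.minAreaRect(c)).round().tolist())
E
```

```text
[ 0.4622275  -0.33823256  0.0177954 ] [ 0.42632432 -0.34713071  0.01822812]
90 [ 453.1 -343.5  110.4   98.6  -30.5] [[250.0, 180.0], [277.0, 64.0], [380.0, 89.0], [353.0, 205.0]]
110 [ 453.1 -343.5  110.4   98.6  -30.5] [[250.0, 180.0], [277.0, 64.0], [380.0, 89.0], [353.0, 205.0]]
130 [ 459.5 -340.6  108.6   93.7   76.8] [[254.0, 78.0], [368.0, 78.0], [368.0, 181.0], [254.0, 181.0]]
150 [ 460.6 -338.8   93.7   63.3  -14.9] [[273.0, 79.0], [340.0, 78.0], [342.0, 181.0], [275.0, 182.0]]
```

View pics/crop2.png

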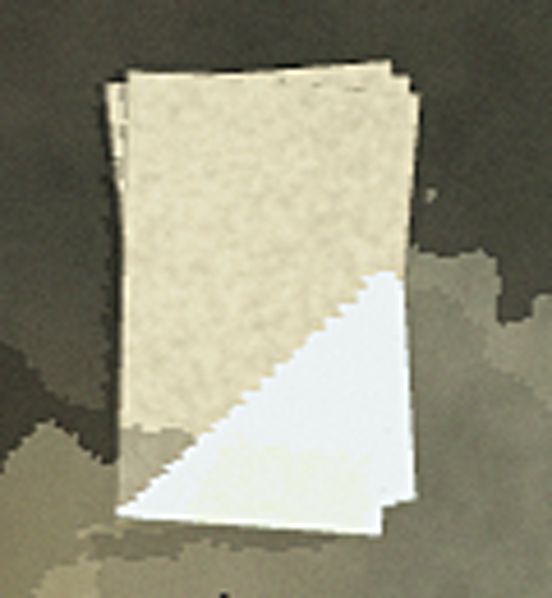

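The top board's outline is crop (127,72), (418,95), (382,533), (118,515); the other outline, tilted the other way, is the fixed boards. I'll check its sizes.

```bash
python3 - <<'E'
from h import *
d=cam('wrist')
q=np.array([[127,72],[418,95],[382,533],[118,515]])/4.6+[250,65]-.4
p=ray(d,q,.018)[:,:2]*1000; print(p.round(1)); print(np.linalg.norm(np.roll(p,-1,0)-p,axis=1)); print(p.mean(0))
for a,b in((2,1),(3,0)): v=p[b]-p[a]; print(np.degrees(np.arctan2(v[1],v[0])))
for a,b in((0,1),(3,2)): v=p[b]-p[a]; print(np.degrees(np.arctan2(v[1],v[0]))+90)
E
```

```text
[[ 509.9 -322.9]
 [ 493.2 -376.4]
 [ 409.6 -350.8]
 [ 426.3 -297.1]]
[56.06142082 87.34707354 56.25911781 87.51226525]
[ 459.75988098 -336.83479143]
-17.046928753977358
-17.176877234834286
-17.40287408450888
-17.23361492712715
```

```bash
python3 -m crank '[[[0.224,-0.002,-0.1,-0.022],[0.224,-0.002,-0.3,-0.022],[0.224,-0.002,-0.5,-0.022],[0.224,-0.002,-0.588,-0.022],[0.224,-0.002,-0.588,-0.022],[0.224,-0.002,-0.588,-0.022]]]' -1 30
python3 -m crank '[[[0,0,0,0],[0,0,0,0],[0,0,0,0],[0,0,0,0],[0,0,0,0],[0,0,0,0]]]' 0.6 30
```

```text
time: 2.05
ee_pos: [0.4607, -0.3367, 0.0832]
eef_rot: [0.001, 0.989, -0.148, 0.001]
wrist_force: [0.4, 1.0, 0.3]
gripper_width: 0.0853
finger_force: 0.0
time: 2.8
ee_pos: [0.4605, -0.3364, 0.0831]
eef_rot: [0.001, 0.989, -0.148, 0.001]
wrist_force: [-2.4, 0.1, 6.9]
gripper_width: 0.0549
finger_force: 30.8
```

```bash
python3 -m crank '[[[0,0,0.2,0],[0,0,0.4,0],[0,0.2,0.6,0.04],[-0.08,0.4,0.8,0.118],[-0.08,0.6,0.8,0.118],[-0.08,0.8,0.8,0.118],[-0.08,0.95,0.8,0.118],[-0.08,0.95,0.8,0.118],[-0.08,0.95,0.8,0.118],[-0.08,0.95,0.8,0.118]]]'
python3 - <<'E'
from h import *
d=cam('wrist'); save(d,'w2.png'); np.savez('w2.npz',**{k:np.array(v) for k,v in d.items()}); print(-d['R'].T@d['t'])
E
```

```text
time: 4.05
ee_pos: [0.4404, -0.0995, 0.2819]
eef_rot: [0.0, 0.999, 0.036, 0.0]
wrist_force: [-0.6, 0.8, -0.4]
gripper_width: 0.0545
finger_force: 32.4
[ 0.52305003 -0.0950545   0.35180659]
```

View pics/w2.png

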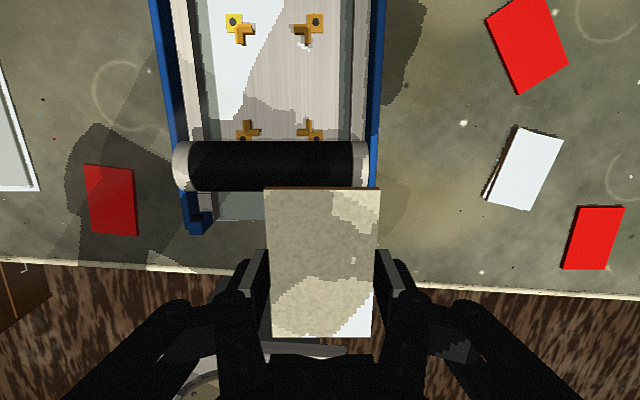

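Board held at (320,265). The register corners are at about (240,28), (309,28), (247,130) and (312,130), and the roller at (275,165).

```bash
python3 - <<'E'
from h import *
for n in('wrist','top'):
    d=cam(n); im=d['pixels']; hsv=cv2.cvtColor(im,cv2.COLOR_RGB2HSV); H,S,V=[hsv[...,i].astype(int) for i in range(3)]
    P=pts(d); x,y,z=P[...,0],P[...,1],P[...,2]
    R=(abs(x-.535)<.09)&(abs(y+.047)<.07)
    b=(H>12)&(H<32)&(S>110)&R
    k,l,s,ce=cv2.connectedComponentsWithStats(b.astype(np.uint8))
    C=[]
    for i in range(1,k):
        if s[i,4]<8: continue
        q=P[l==i]; hi=q[q[:,2]>.027] if (q[:,2]>.027).sum()>5 else q
        C.append(q.mean(0)); print(n,s[i,4],ce[i].round(1),q.mean(0).round(4),'hi',hi.mean(0).round(4),hi.min(0).round(4),hi.max(0).round(4))
    blue=(H>95)&(H<125)&(S>100)&(z>.048)&(z<.068)&(abs(x-.53)<.16)
    for sd in(1,-1):
        q=P[blue&(sd*(y+.047)>.07)&(abs(y+.047)<.13)]
        if len(q)>50:
            f=np.polyfit(q[:,0],q[:,1],1); print('cheek',sd,len(q),np.degrees(np.arctan(f[0])),'y at .535',np.polyval(f,.535),q.min(0)[:2],q.max(0)[:2],q[:,2].mean())
    r=(z>.072)&(z<.1)&(abs(x-.455)<.05)&(abs(y+.05)<.11)&(V<60)
    q=P[r]; 
    if len(q): f=np.polyfit(q[:,1],q[:,0],1); print('roller top',len(q),q.mean(0),q[:,2].max(),np.degrees(np.arctan(-f[0])),np.polyval(f,-.05))
E
```

```text
wrist 483 [238.5  27.8] [ 0.5841 -0.0102  0.0254] hi [ 0.5795 -0.0155  0.0331] [ 0.523 -0.095  0.027] [ 0.587  -0.0085  0.3517]
wrist 472 [309.2  27. ] [ 0.5898 -0.0788  0.0248] hi [ 0.5841 -0.0739  0.0335] [ 0.523  -0.095   0.0273] [ 0.5908 -0.0645  0.3517]
wrist 289 [247.  130.9] [ 0.4865 -0.0181  0.0278] hi [ 0.4894 -0.0218  0.0344] [ 0.4806 -0.095   0.0276] [ 0.523  -0.015   0.3517]
wrist 274 [309.9 131.8] [ 0.4905 -0.0855  0.0289] hi [ 0.4935 -0.0814  0.0375] [ 0.4852 -0.0996  0.027 ] [ 0.523  -0.0717  0.3517]
wrist 223 [311.6 187.3] [ 0.479  -0.0931  0.2   ] hi [ 0.479  -0.0931  0.2   ] [ 0.445  -0.1169  0.0806] [ 0.523  -0.0704  0.3517]
cheek 1 2026 3.9660367581963643 y at .535 0.04933627843583711 [0.38081484 0.02312475] [0.59611531 0.05830688] 0.05614412809610107
cheek -1 1724 4.205385747501785 y at .535 -0.1456198623709404 [ 0.44273569 -0.15648973] [ 0.60922668 -0.12239884] 0.057040900686342565
roller top 7161 [ 0.46227381 -0.05120337  0.08332288] 0.08898345213248603 4.966692470629782 0.46216923549610595
top 31 [322.3 186. ] [ 0.5896 -0.0781  0.0218] hi [ 0.5821 -0.0715  0.0321] [ 0.5752 -0.0768  0.0295] [ 0.5855 -0.0637  0.0358]
top 26 [301.1 188.3] [ 0.5833 -0.0077  0.0242] hi [ 0.5787 -0.0143  0.0322] [ 0.5701 -0.0209  0.0288] [ 0.5833 -0.0076  0.0353]
top 11 [303.7 217.8] [ 0.4852 -0.0145  0.0344] hi [ 0.4866 -0.0152  0.042 ] [ 0.4765 -0.0186  0.0281] [ 0.4946 -0.0097  0.0683]
cheek 1 201 4.150975961689139 y at .535 0.051908615604413635 [0.3802542  0.02352644] [0.65379935 0.0638852 ] 0.057378064601092155
cheek -1 109 4.577867769796956 y at .535 -0.14508873424465277 [ 0.51193784 -0.14860794] [ 0.66832799 -0.12342729] 0.05780834719462519
roller top 191 [0.45168379 0.00060071 0.08332039] 0.09167864026167857 10.320575876128201 0.4608982685441751
```

```bash
python3 - <<'E'
from h import *
a=np.radians(4.1); c0=np.array([.536,-.047]); M=np.array([[np.cos(a),np.sin(a)],[-np.sin(a),np.cos(a)]])
for n in('wrist',):
    d=cam(n); im=d['pixels']; hsv=cv2.cvtColor(im,cv2.COLOR_RGB2HSV); H,S,V=[hsv[...,i].astype(int) for i in range(3)]
    P=pts(d); ok=d['range_z']>.05; z=P[...,2]; L=(P[...,:2]-c0)@M.T*1000
    b=(H>12)&(H<32)&(S>110)&ok&(z>.029)&(z<.039)
    for sx in(1,-1):
        for sy in(1,-1):
            q=L[b&(L[...,0]*sx>20)&(L[...,0]*sx<75)&(L[...,1]*sy>10)&(L[...,1]*sy<60)]
            print(sx,sy,len(q),np.percentile(q,[3,50,97],axis=0).round(1).tolist())
    r=(z>.080)&(z<.1)&(abs(L[...,0]+75)<50)&(abs(L[...,1])<80)&(V<70)&ok
    q=np.c_[L[r],z[r]*1000]; f=np.linalg.lstsq(np.c_[2*q[:,0],2*q[:,2],np.ones(len(q))],(q[:,0]**2+q[:,2]**2),rcond=None)[0]; print('roller axis press x,z',f[:2],'R',np.sqrt(f[2]+f[0]**2+f[1]**2), len(q))
    # held board
    p=(z>.19)&(z<.26)&ok&(S<90)&(V>80)&(abs(P[...,0]-.44)<.06)&(abs(P[...,1]+.1)<.04)
    q=P[p]; print('board',len(q),q.mean(0),np.percentile(q,[1,99],axis=0).round(4).tolist()); m=p.astype(np.uint8); c=max(cv2.findContours(m,0,2)[0],key=cv2.contourArea).reshape(-1,2); print(rect(d,c,np.median(q[:,2])))
E
```

```text
1 1 194 [[37.0, 20.1], [47.8, 30.4], [52.2, 35.0]]
1 -1 180 [[37.3, -36.3], [47.8, -31.5], [52.2, -21.2]]
-1 1 142 [[-51.0, 19.9], [-46.1, 30.5], [-35.8, 35.2]]
-1 -1 128 [[-51.1, -36.3], [-46.8, -31.9], [-35.8, -21.4]]
roller axis press x,z [-77.80514339  64.44107817] R 22.769328290393158 5776
board 15915 [ 0.44314304 -0.10074456  0.21670688] [[0.3961, -0.1296, 0.2152], [0.4827, -0.0721, 0.2179]]
[ 439.1 -101.    88.4   56.     4. ]
```

```bash
python3 -m crank '[[[0.2,0.1,0,0],[0.39,0.214,0,0],[0.39,0.214,-0.2,0],[0.39,0.214,-0.4,0],[0.39,0.214,-0.55,0],[0.39,0.214,-0.6,0],[0.39,0.214,-0.6,0],[0.39,0.214,-0.6,0]]]'
python3 - <<'E'
from h import *
d=cam('wrist'); save(d,'w3.png')
E
```

```text
time: 5.25
ee_pos: [0.5386, -0.0454, 0.1335]
eef_rot: [0.0, 0.999, 0.036, 0.001]
wrist_force: [-0.4, 0.8, -0.2]
gripper_width: 0.0542
finger_force: 32.4
```

View pics/w3.png

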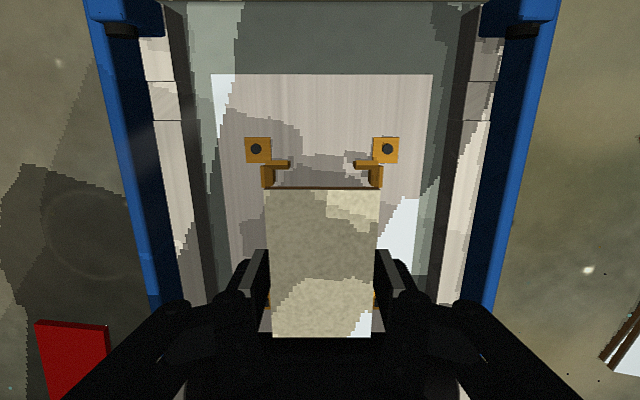

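Board over the register at (321,262); the far corners at (257,155) and (387,155) are symmetric about it. I'll check the fore-aft fit numerically, then lower.

```bash
python3 - <<'E'
from h import *
a=np.radians(4.1); c0=np.array([.5366,-.0476]); M=np.array([[np.cos(a),np.sin(a)],[-np.sin(a),np.cos(a)]])
d=cam('wrist'); im=d['pixels']; hsv=cv2.cvtColor(im,cv2.COLOR_RGB2HSV); H,S,V=[hsv[...,i].astype(int) for i in range(3)]
P=pts(d); ok=d['range_z']>.05; z=P[...,2]; L=(P[...,:2]-c0)@M.T*1000
b=(H>12)&(H<32)&(S>110)&ok
for sy in(1,-1):
    q=L[b&(z>.029)&(z<.039)&(L[...,0]>20)&(L[...,1]*sy>10)]; print(sy,len(q),np.percentile(q,[3,50,97],axis=0).round(1).tolist())
    q=L[b&(z>.014)&(z<.025)&(L[...,0]>20)&(L[...,1]*sy>10)]; print(' base',len(q),np.percentile(q,[3,50,97],axis=0).round(1).tolist())
p=(z>.055)&(z<.08)&ok&(S<90)&(V>80)&(abs(L[...,0])<60)&(abs(L[...,1])<40)
q=np.c_[L[p],z[p]*1000]; print('board',np.percentile(q,[.5,50,99.5],axis=0).round(1).tolist())
E
```

```text
1 410 [[37.0, 20.7], [47.2, 31.5], [52.2, 36.2]]
 base 602 [[43.1, 30.2], [55.7, 39.4], [63.7, 47.8]]
-1 409 [[36.8, -35.5], [47.0, -31.0], [52.1, -20.4]]
 base 607 [[42.6, -47.3], [55.6, -38.5], [63.8, -29.8]]
board [[-43.1, -27.4, 66.5], [6.8, 0.5, 68.1], [44.5, 27.9, 69.5]]
```

```bash
python3 -m crank '[[[0,0,-0.1,0],[0,0,-0.16,0],[0,0,-0.178,0],[0,0,-0.178,0],[0,0,-0.178,0]]]'
python3 -m crank '[[[0,0,0,0],[0,0,0,0],[0,0,0,0],[0,0,0,0]]]' -1
python3 -m crank '[[[0,0,0.1,0],[0,0,0.3,0],[0,0,0.5,0],[0,0,0.6,0],[0,0,0.6,0],[0,0,0.6,0]]]'
python3 - <<'E'
from h import *
a=np.radians(4.1); c0=np.array([.5366,-.0476]); M=np.array([[np.cos(a),np.sin(a)],[-np.sin(a),np.cos(a)]])
d=cam('wrist'); im=d['pixels']; save(d,'w4.png');P=pts(d);L=(P[...,:2]-c0)@M.T*1000;z=P[...,2]*1000
m=(abs(L[...,0])<25)&(abs(L[...,1])<20)
for x in(-20,0,20): print(x,[np.median(z[m&(abs(L[...,0]-x)<4)&(abs(L[...,1]-y)<4)]).round(1) for y in(-16,0,16)])
E
```

```text
time: 5.98
ee_pos: [0.5381, -0.0452, 0.0879]
eef_rot: [0.0, 0.999, 0.037, 0.001]
wrist_force: [1.1, -1.0, -0.1]
gripper_width: 0.0545
finger_force: 32.4
time: 6.48
ee_pos: [0.5378, -0.0451, 0.0874]
eef_rot: [0.0, 0.999, 0.037, 0.0]
wrist_force: [-0.2, -0.1, 0.4]
gripper_width: 0.0854
finger_force: 0.0
time: 7.22
ee_pos: [0.5374, -0.045, 0.236]
eef_rot: [-0.0, 0.999, 0.037, -0.001]
wrist_force: [0.1, -0.3, -0.2]
gripper_width: 0.0855
finger_force: 0.0
-20 [np.float64(21.6), np.float64(22.0), np.float64(21.8)]
0 [np.float64(21.9), np.float64(22.0), np.float64(21.8)]
20 [np.float64(253.6), np.float64(22.0), np.float64(255.0)]
```

View pics/w4.png

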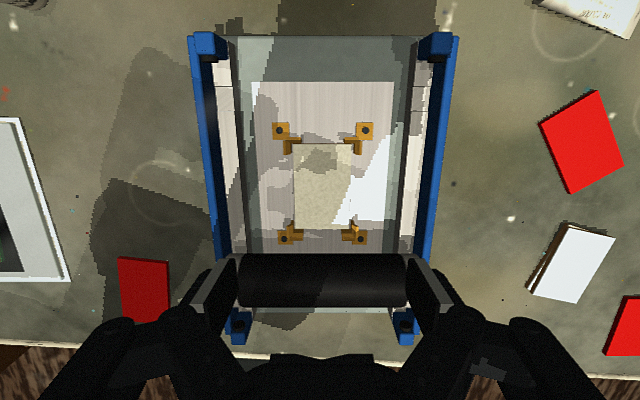

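The board lies flat in the corners at (322,187), top at 22 mm. Next, the block.

```bash
python3 -m crank '[[[0,0.2,0,0],[-0.1,0.5,0,0],[-0.3,0.8,0,-0.03],[-0.4,1,0,-0.053],[-0.4,1,0,-0.053]]]'
python3 -m crank '[[[-0.1,0.2,0,0],[-0.1,0.5,0,0],[-0.1,0.5,0,0],[-0.1,0.5,0,0],[-0.1,0.5,0,0]]]'
cat > blk.py <<'E'
from h import *
d=cam('wrist'); im=d['pixels']; hsv=cv2.cvtColor(im,cv2.COLOR_RGB2HSV); H,S,V=[hsv[...,i].astype(int) for i in range(3)]
P=pts(d); ok=d['range_z']>.05; z=P[...,2]
m=(H>8)&(H<35)&(S>45)&(V>70)&ok&(z>.019)&(z<.03)&(np.hypot(P[...,0]-.465,P[...,1]-.332)<.08)
c=max(cv2.findContours(m.astype(np.uint8),0,2)[0],key=cv2.contourArea).reshape(-1,2)
print(rect(d,c,.024),c.mean(0),c.min(0),c.max(0),np.median(z[m]),monitor.get_state()['ee_pos'])
E
python3 blk.py
```

```text
time: 7.9
ee_pos: [0.436, 0.2068, 0.2363]
eef_rot: [0.0, 0.999, -0.046, -0.001]
wrist_force: [0.6, -1.1, -0.2]
gripper_width: 0.085
finger_force: 0.0
time: 8.52
ee_pos: [0.4131, 0.3287, 0.2369]
eef_rot: [0.0, 0.999, -0.047, -0.0]
wrist_force: [-0.6, 0.2, 0.7]
gripper_width: 0.0853
finger_force: 0.0
[467.7 331.2  87.2  55.6  -5.3] [301.27777778 135.5       ] [280  83] [341 178] 0.023873532998864445 [0.41315924 0.32865384 0.23715703]
```

```bash
python3 -m crank '[[[0.218,0.010,0,0],[0.218,0.010,-0.2,0],[0.218,0.010,-0.4,0],[0.218,0.010,-0.58,0],[0.218,0.010,-0.62,0],[0.218,0.010,-0.62,0],[0.218,0.010,-0.62,0]]]' -1 30
python3 -m crank '[[[0,0,0,0],[0,0,0,0],[0,0,0,0],[0,0,0,0],[0,0,0,0]]]' 0.6 30
python3 -m crank '[[[0,0,0.15,0],[0,0,0.4,0],[0.1,-0.2,0.6,0.03],[0.1,-0.4,0.6,0.052],[0.1,-0.6,0.6,0.052],[0.1,-0.8,0.6,0.052],[0.1,-1,0.6,0.052],[0.1,-1,0.6,0.052]]]'
```

```text
time: 9.45
ee_pos: [0.4683, 0.3326, 0.0844]
eef_rot: [-0.001, 0.999, -0.047, 0.001]
wrist_force: [-0.5, -0.2, 0.4]
gripper_width: 0.0857
finger_force: 0.0
time: 10.07
ee_pos: [0.4677, 0.3325, 0.0834]
eef_rot: [-0.0, 0.999, -0.047, 0.001]
wrist_force: [-2.2, -1.3, 6.5]
gripper_width: 0.0552
finger_force: 31.5
time: 11.08
ee_pos: [0.4924, 0.0799, 0.2326]
eef_rot: [0.0, 0.999, 0.033, 0.0]
wrist_force: [0.9, 0.4, -0.6]
gripper_width: 0.0546
finger_force: 33.2
```

```bash
python3 -m crank '[[[0.1,-0.25,0,0.002],[0.184,-0.5,0,0.002],[0.184,-0.5,-0.2,0.002],[0.184,-0.5,-0.33,0.002],[0.184,-0.5,-0.33,0.002],[0.184,-0.5,-0.33,0.002]]]'
cat > fit.py <<'E'
from h import *
a=np.radians(4.1); c0=np.array([.5366,-.0476]); M=np.array([[np.cos(a),np.sin(a)],[-np.sin(a),np.cos(a)]])
d=cam('wrist'); save(d,'w5.png'); im=d['pixels']; hsv=cv2.cvtColor(im,cv2.COLOR_RGB2HSV); H,S,V=[hsv[...,i].astype(int) for i in range(3)]
P=pts(d); ok=d['range_z']>.05; z=P[...,2]; L=(P[...,:2]-c0)@M.T*1000
for sy in(1,-1):
    q=L[(H>12)&(H<32)&(S>110)&ok&(z>.029)&(z<.039)&(L[...,0]>20)&(L[...,0]<70)&(L[...,1]*sy>10)&(L[...,1]*sy<60)]; print(sy,len(q),np.percentile(q,[3,50,97],axis=0).round(1).tolist())
p=(z>.08)&ok&(V>70)&(S>35)&(abs(L[...,0])<60)&(abs(L[...,1])<40)&(z<.12)
q=np.c_[L[p],z[p]*1000]; print('block',len(q),np.percentile(q,[.5,50,99.5],axis=0).round(1).tolist())
m=p.astype(np.uint8); c=max(cv2.findContours(m,0,2)[0],key=cv2.contourArea).reshape(-1,2); r=rect(d,c,np.median(q[:,2])/1000); print(r,(r[:2]-c0*1000)@M.T, monitor.get_state()['ee_pos'])
E
python3 fit.py
```

```text
time: 11.82
ee_pos: [0.539, -0.0421, 0.1514]
eef_rot: [0.0, 0.999, 0.039, 0.001]
wrist_force: [-0.1, -0.3, -0.2]
gripper_width: 0.0551
finger_force: 33.2
1 333 [[36.7, 20.7], [47.1, 31.6], [52.0, 36.1]]
-1 345 [[36.9, -35.5], [47.2, -31.2], [52.2, -20.5]]
block 16948 [[-40.3, -23.8, 82.6], [9.7, 3.4, 91.8], [46.8, 31.0, 93.3]]
[541.  -43.7  90.3  55.6   4.4] [4.66757948 3.5754303 ] [ 0.53908782 -0.04218564  0.15161675]
```

```bash
python3 -m crank '[[[-0.01,-0.0135,0,0],[-0.01,-0.0135,0,0],[-0.01,-0.0135,0,0]]]'; python3 fit.py
```

```text
time: 12.25
ee_pos: [0.5359, -0.046, 0.1502]
eef_rot: [0.0, 0.999, 0.038, 0.0]
wrist_force: [-0.3, -0.1, -1.2]
gripper_width: 0.0552
finger_force: 33.2
1 347 [[36.7, 20.6], [46.9, 31.5], [51.8, 36.0]]
-1 346 [[36.7, -35.6], [47.1, -31.2], [52.0, -20.5]]
block 16878 [[-43.8, -27.5, 83.0], [6.1, -0.3, 90.6], [43.2, 27.3, 92.1]]
[537.7 -47.7  90.4  55.6   4.4] [ 1.09003512 -0.17839127] [ 0.53586633 -0.04601586  0.150084  ]
```

```bash
python3 -m crank '[[[0.002,0.001,-0.1,0],[0.002,0.001,-0.18,0],[0.002,0.001,-0.204,0],[0.002,0.001,-0.204,0],[0.002,0.001,-0.204,0]]]'
python3 -m crank '[[[0,0,0,0],[0,0,0,0],[0,0,0,0],[0,0,0,0]]]' -1
python3 -m crank '[[[0,0,0.1,0],[0,0,0.3,0],[0,0,0.5,0],[0,0,0.6,0],[0,0,0.6,0],[0,0,0.6,0]]]'
cat > chk.py <<'E'
from h import *
a=np.radians(4.1); c0=np.array([.5366,-.0476]); M=np.array([[np.cos(a),np.sin(a)],[-np.sin(a),np.cos(a)]])
d=cam('wrist'); save(d,'w6.png'); im=d['pixels']; hsv=cv2.cvtColor(im,cv2.COLOR_RGB2HSV); H,S,V=[hsv[...,i].astype(int) for i in range(3)]
P=pts(d); ok=d['range_z']>.05; z=P[...,2]*1000; L=(P[...,:2]-c0)@M.T*1000
p=ok&(abs(L[...,0])<49)&(abs(L[...,1])<33)&(z>33)&(z<45)&(S<150)&(V>60); q=np.c_[L[p],z[p]]
print('block',len(q),np.percentile(q,[1,50,99],axis=0).round(1).tolist())
r=(z>80)&(z<95)&(abs(L[...,0])<115)&(abs(L[...,1])<75)&(V<70)&ok
q=np.c_[L[r],z[r]]
if len(q)>50:
    print('roller pts',len(q),np.percentile(q,[1,50,99],axis=0).round(1).tolist()); hi=q[q[:,2]>np.percentile(q[:,2],98)-2]; print('ridge x',np.percentile(hi[:,0],[2,50,98]))
E
python3 chk.py
```

```text
time: 12.92
ee_pos: [0.5367, -0.0458, 0.0997]
eef_rot: [0.0, 0.999, 0.038, 0.001]
wrist_force: [0.3, 0.0, -0.9]
gripper_width: 0.0552
finger_force: 33.2
time: 13.42
ee_pos: [0.5364, -0.0457, 0.099]
eef_rot: [0.0, 0.999, 0.038, 0.0]
wrist_force: [0.1, 0.4, 0.5]
gripper_width: 0.0857
finger_force: 0.0
time: 14.18
ee_pos: [0.5359, -0.0456, 0.2475]
eef_rot: [-0.0, 0.999, 0.038, -0.001]
wrist_force: [-0.5, 0.3, -0.3]
gripper_width: 0.0859
finger_force: 0.0
block 4806 [[-42.0, -28.0, 36.3], [3.7, -1.1, 37.9], [43.9, 26.3, 39.4]]
roller pts 5143 [[-95.2, -72.8, 80.1], [-73.7, -0.5, 85.4], [-60.7, 72.8, 87.9]]
ridge x [-86.35982221 -77.65498166 -69.45954378]
```

```bash
python3 -m crank '[[[-0.15,-0.015,0,0],[-0.34,-0.033,-0.1,0],[-0.34,-0.033,-0.27,0],[-0.34,-0.033,-0.3,0],[-0.34,-0.033,-0.3,0],[-0.34,-0.033,-0.3,0]]]' 1 30
python3 -m crank '[[[0,0,-0.03,0],[0,0,-0.044,0],[0,0,-0.048,0],[0,0,-0.048,0]]]'; python3 chk.py
```

```text
time: 14.98
ee_pos: [0.4521, -0.0541, 0.1748]
eef_rot: [0.0, 0.999, 0.038, 0.001]
wrist_force: [-0.1, 0.0, -0.4]
gripper_width: -0.0002
finger_force: 0.0
time: 15.48
ee_pos: [0.4514, -0.054, 0.1619]
eef_rot: [-0.0, 0.999, 0.038, -0.0]
wrist_force: [-0.4, 0.4, 0.3]
gripper_width: 0.0003
finger_force: 0.0
block 13555 [[-42.4, -27.9, 36.3], [5.1, -0.8, 37.9], [43.1, 26.6, 39.5]]
roller pts 13809 [[-94.9, -72.7, 80.2], [-73.6, 1.0, 85.5], [-61.0, 72.9, 88.0]]
ridge x [-86.23393843 -77.34930464 -69.57250452]
```

```bash
python3 -m crank '[[[0,0,-0.004,0],[0,0,-0.006,0],[0,0,-0.006,0]]]'
```

```text
time: 15.9
ee_pos: [0.4513, -0.054, 0.1604]
eef_rot: [-0.0, 0.999, 0.038, -0.0]
wrist_force: [0.6, -0.3, -0.3]
gripper_width: -0.0002
finger_force: 0.0
```

```bash
python3 -m crank '[[[0,0,-0.004,0],[0,0,-0.006,0],[0,0,-0.006,0]]]'
```

```text
time: 16.27
ee_pos: [0.452, -0.054, 0.1599]
eef_rot: [0.0, 0.999, 0.038, 0.001]
wrist_force: [0.6, 2.1, 9.3]
gripper_width: 0.0001
finger_force: 4.6
```

```bash
python3 -m crank '[[[0.02,0.0015,-0.002,0],[0.07,0.005,-0.003,0],[0.13,0.009,-0.003,0],[0.2,0.014,0.06,0],[0.2,0.014,0.1,0],[0.2,0.014,0.1,0],[0.2,0.014,0.1,0]]]'; python3 chk.py
```

```text
time: 17.15
ee_pos: [0.5007, -0.0505, 0.1835]
eef_rot: [-0.0, 0.999, 0.038, -0.0]
wrist_force: [0.4, 0.3, -0.7]
gripper_width: 0.0002
finger_force: 0.0
block 8117 [[-35.2, -28.0, 36.4], [7.4, -0.8, 37.9], [43.1, 26.4, 39.4]]
roller pts 8724 [[-69.5, -72.8, 80.1], [-47.4, 7.2, 85.3], [-35.8, 73.1, 88.0]]
ridge x [-60.90612246 -52.41237676 -44.18611079]
```

```bash
python3 -m crank '[[[-0.104,-0.0075,0,0],[-0.104,-0.0075,-0.05,0],[-0.104,-0.0075,-0.09,0],[-0.104,-0.0075,-0.102,0],[-0.104,-0.0075,-0.102,0],[-0.08,-0.006,-0.102,0],[-0.03,-0.002,-0.103,0],[0.03,0.002,-0.103,0],[0.1,0.007,-0.04,0],[0.1,0.007,0,0],[0.1,0.007,0,0],[0.1,0.007,0,0]]]'; python3 chk.py
```

```text
time: 18.7
ee_pos: [0.5257, -0.0487, 0.1832]
eef_rot: [-0.0, 0.999, 0.038, -0.001]
wrist_force: [-0.4, 1.0, 0.1]
gripper_width: 0.0001
finger_force: 0.0
block 5133 [[-8.4, -27.8, 36.3], [19.2, -0.9, 37.9], [43.9, 26.4, 39.3]]
roller pts 9351 [[-43.0, -73.0, 80.2], [-19.9, 5.8, 85.7], [-8.1, 73.1, 88.4]]
ridge x [-33.97930924 -25.15398196 -17.176668  ]
```

```bash
python3 -m crank '[[[-0.096,-0.007,0,0],[-0.096,-0.007,-0.05,0],[-0.096,-0.007,-0.09,0],[-0.096,-0.007,-0.1,0],[-0.096,-0.007,-0.1,0],[-0.072,-0.005,-0.101,0],[-0.022,-0.0015,-0.101,0],[0.038,0.003,-0.101,0],[0.108,0.008,-0.04,0],[0.108,0.008,0,0],[0.108,0.008,0,0],[0.108,0.008,0,0]]]'; python3 chk.py
```

```text
time: 20.25
ee_pos: [0.5527, -0.0467, 0.1832]
eef_rot: [-0.0, 0.999, 0.038, -0.001]
wrist_force: [0.9, 0.9, 0.1]
gripper_width: 0.0002
finger_force: 0.0
block 2421 [[18.9, -27.8, 33.7], [32.3, -0.9, 37.8], [44.3, 26.5, 39.2]]
roller pts 9444 [[-15.7, -72.9, 80.2], [7.6, 5.3, 85.7], [19.4, 73.2, 88.4]]
ridge x [-6.96270371  2.53624332 10.4064455 ]
```

```bash
python3 -m crank '[[[-0.096,-0.007,0,0],[-0.096,-0.007,-0.05,0],[-0.096,-0.007,-0.09,0],[-0.096,-0.007,-0.1,0],[-0.096,-0.007,-0.1,0],[-0.072,-0.005,-0.101,0],[-0.022,-0.0015,-0.101,0],[0.038,0.003,-0.101,0],[0.108,0.008,-0.04,0],[0.108,0.008,0,0],[0.108,0.008,0,0],[0.108,0.008,0,0]]]'; python3 chk.py
```

```text
time: 21.8
ee_pos: [0.5798, -0.0447, 0.1832]
eef_rot: [-0.0, 0.999, 0.038, -0.001]
wrist_force: [-0.4, -0.6, 0.5]
gripper_width: 0.0
finger_force: 0.0
block 26 [[-25.6, 24.3, 36.1], [-21.3, 25.8, 37.7], [-17.2, 27.2, 39.4]]
roller pts 9506 [[12.6, -72.8, 80.2], [35.4, 4.7, 85.8], [47.0, 73.0, 88.5]]
ridge x [20.89280327 30.60020247 38.4210236 ]
```

```bash
python3 -m crank '[[[-0.096,-0.007,0,0],[-0.096,-0.007,-0.05,0],[-0.096,-0.007,-0.09,0],[-0.096,-0.007,-0.101,0],[-0.096,-0.007,-0.101,0],[-0.072,-0.005,-0.102,0],[-0.022,-0.0015,-0.103,0],[0.038,0.003,-0.103,0],[0.108,0.008,-0.04,0],[0.108,0.008,0,0],[0.108,0.008,0,0],[0.108,0.008,0,0]]]'; python3 chk.py
```

```text
time: 23.35
ee_pos: [0.6068, -0.0427, 0.1832]
eef_rot: [-0.0, 0.999, 0.038, -0.001]
wrist_force: [0.2, 1.0, -0.4]
gripper_width: -0.0001
finger_force: 0.0
block 88 [[-43.2, -28.0, 36.2], [5.3, 24.4, 37.7], [13.9, 27.3, 39.0]]
roller pts 9586 [[43.4, -72.9, 80.2], [65.3, 2.8, 85.3], [77.2, 73.0, 88.0]]
ridge x [51.88561907 60.8266177  68.96301588]
```

```bash
python3 -m crank '[[[-0.092,-0.007,0,0],[-0.092,-0.007,-0.05,0],[-0.092,-0.007,-0.09,0],[-0.092,-0.007,-0.102,0],[-0.092,-0.007,-0.102,0],[-0.068,-0.005,-0.103,0],[-0.018,-0.0015,-0.104,0],[0.042,0.003,-0.104,0],[0.1,0.008,-0.04,0],[0.1,0.008,0,0],[0.1,0.008,0.05,0],[0.1,0.008,0.05,0]]]'; python3 chk.py; python3 - <<'E'
from h import *
d=cam('scene'); r=d['pixels'][150:290,240:430]; cv2.imwrite('pics/s2.png',cv2.resize(r,(760,560),interpolation=cv2.INTER_CUBIC)[:,:,::-1])
E
```

```text
time: 24.9
ee_pos: [0.6323, -0.0408, 0.1973]
eef_rot: [0.0, 0.999, 0.038, 0.001]
wrist_force: [-0.6, 0.0, 0.5]
gripper_width: 0.0
finger_force: 0.0
block 231 [[-43.8, -27.5, 36.6], [-28.9, -0.2, 37.8], [43.0, 27.4, 39.0]]
roller pts 8061 [[71.1, -72.6, 80.2], [89.8, 1.8, 84.3], [101.6, 73.0, 86.5]]
ridge x [78.1296245  86.62301134 94.50207502]
```

View pics/s2.png

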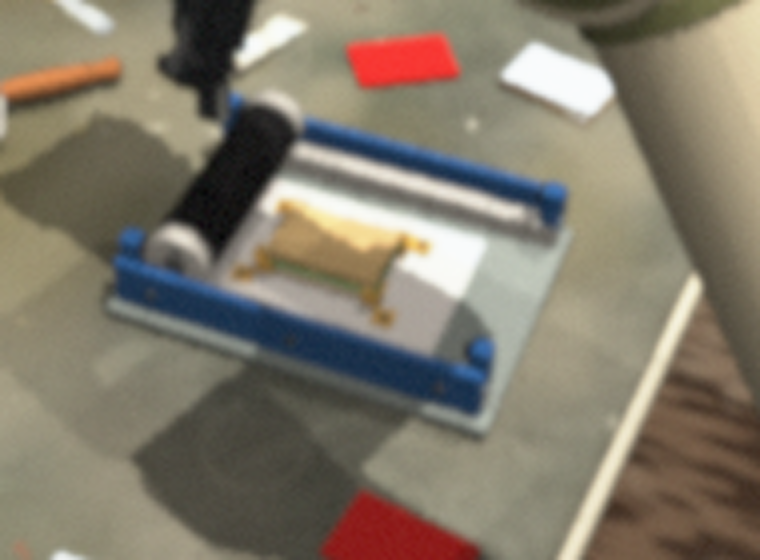

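Roller at crop (222,185) lies in the far rest (ridge at x ≈ 86 mm, top 1.5 mm lower), and the block at (335,250) is still in the corners. Next I'll fetch the block off.

```bash
python3 -m crank '[[[-0.1,-0.005,0.1,0],[-0.3,-0.015,0.1,0],[-0.382,-0.02,0.1,0],[-0.382,-0.02,0.1,0],[-0.382,-0.02,-0.1,0],[-0.382,-0.02,-0.3,0],[-0.382,-0.02,-0.392,0],[-0.382,-0.02,-0.392,0],[-0.382,-0.02,-0.392,0]]]' -1 30
```

```text
time: 26.12
ee_pos: [0.5377, -0.0459, 0.0993]
eef_rot: [0.0, 0.999, 0.038, 0.001]
wrist_force: [-0.5, 0.8, 1.3]
gripper_width: 0.0851
finger_force: 0.0
```

```bash
python3 -m crank '[[[0,0,0,0],[0,0,0,0],[0,0,0,0],[0,0,0,0],[0,0,0,0]]]' 0.6 30
python3 -m crank '[[[0,0,0.03,0],[0,0,0.1,0],[0,0,0.25,0],[0,0,0.45,0],[-0.1,0.2,0.54,0],[-0.2,0.4,0.54,0],[-0.27,0.6,0.54,-0.03],[-0.27,0.8,0.54,-0.052],[-0.27,1,0.54,-0.052],[-0.27,1,0.54,-0.052]]]'
python3 -m crank '[[[0,0.25,0,0],[0,0.51,0,0],[0,0.51,-0.2,0],[0,0.51,-0.4,0],[0,0.51,-0.5,0],[0,0.51,-0.5,0],[0,0.51,-0.5,0]]]'; python3 - <<'E'
from h import *
d=cam('wrist'); P=pts(d); ok=d['range_z']>.05; e=monitor.get_state()['ee_pos']; z=P[...,2]
im=d['pixels']; S=cv2.cvtColor(im,cv2.COLOR_RGB2HSV)[...,1]
m=ok&(abs(P[...,0]-e[0])<.04)&(abs(P[...,1]-e[1])<.02)&(im.max(2)>80)&(S>40); print(e,m.sum(),np.percentile(z[m],[5,50,95]))
E
```

```text
time: 26.75
ee_pos: [0.5372, -0.0458, 0.0995]
eef_rot: [0.0, 0.999, 0.038, 0.001]
wrist_force: [-1.0, 0.1, 5.6]
gripper_width: 0.0549
finger_force: 31.6
time: 28.0
ee_pos: [0.4687, 0.2067, 0.2338]
eef_rot: [-0.0, 0.999, -0.042, 0.0]
wrist_force: [0.3, -0.7, -1.2]
gripper_width: 0.0551
finger_force: 32.4
time: 28.88
ee_pos: [0.4702, 0.3315, 0.11]
eef_rot: [-0.0, 0.999, -0.044, 0.001]
wrist_force: [-0.6, -0.2, -0.4]
gripper_width: 0.055
finger_force: 32.5
[0.47014981 0.33171954 0.11012743] 10649 [0.04738569 0.04829747 0.04920602]
```

```bash
python3 -m crank '[[[0,0,-0.06,0],[0,0,-0.085,0],[0,0,-0.094,0],[0,0,-0.094,0],[0,0,-0.094,0]]]'
python3 -m crank '[[[0,0,0,0],[0,0,0,0],[0,0,0,0],[0,0,0,0]]]' -1
python3 -m crank '[[[0,0,0.1,0],[0,0,0.3,0],[-0.2,0,0.55,0],[-0.3,0,0.55,0],[-0.3,0,0.55,0],[-0.3,0,0.55,0]]]'
python3 blk.py; python3 - <<'E'
from h import *
d=cam('top'); cv2.imwrite('pics/crop3.png',cv2.resize(d['pixels'][110:270,160:460],(800,427),interpolation=cv2.INTER_CUBIC)[:,:,::-1])
P=pts(d); a=np.radians(4.1); c0=np.array([.5366,-.0476]); M=np.array([[np.cos(a),np.sin(a)],[-np.sin(a),np.cos(a)]]); L=(P[...,:2]-c0)@M.T*1000; z=P[...,2]*1000
m=(abs(L[...,0])<35)&(abs(L[...,1])<20); print('print z',np.percentile(z[m],[5,50,95]))
m=(z>80)&(abs(L[...,0])<120)&(abs(L[...,1])<70); print('roller x',np.median(L[m][:,0]),z[m].max())
E
```

```text
time: 29.55
ee_pos: [0.4691, 0.3317, 0.0855]
eef_rot: [0.0, 0.999, -0.043, -0.0]
wrist_force: [-5.3, -2.7, 8.7]
gripper_width: 0.0551
finger_force: 33.4
time: 30.05
ee_pos: [0.4693, 0.3318, 0.0848]
eef_rot: [0.0, 0.999, -0.044, -0.0]
wrist_force: [-0.0, 0.2, 0.1]
gripper_width: 0.0856
finger_force: 0.0
time: 30.8
ee_pos: [0.3948, 0.3317, 0.2222]
eef_rot: [0.0, 0.999, -0.044, 0.0]
wrist_force: [0.7, 0.1, -0.2]
gripper_width: 0.0854
finger_force: 0.0
[468.6 329.8  86.4  55.6  -5. ] [306.375      114.45833333] [280  57] [347 161] 0.02391293343056733 [0.39492158 0.33165015 0.22186156]
print z [17.58523364 21.72917214 25.96477563]
roller x 82.3091265081255 91.70541308281719
```

View pics/crop3.png

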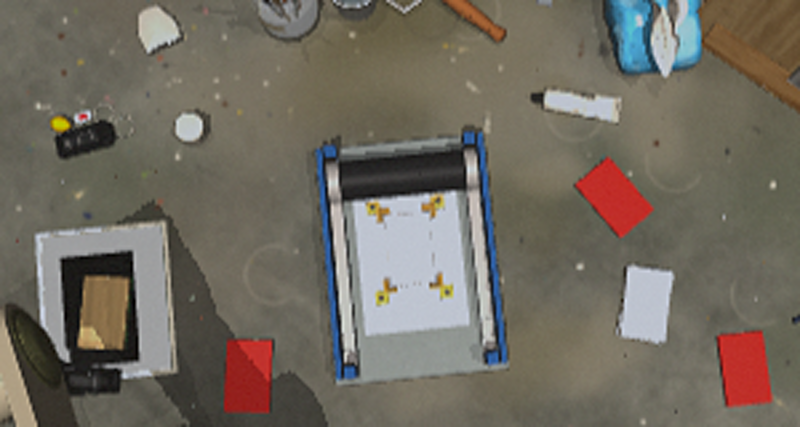

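The board is in the corners at crop (412,248), the roller in the far rest at (405,175) and the block flat on the slab at (103,312). The ink pot, tube and keys are where they were.

```bash
python3 -c "
from workcell import close_job
print(close_job())"
```

```text
the job is handed in; nothing more can be done
None
```

The print is pulled and the job handed in at about 31 s of the 72 s: board in the register corners, roller in the far rest, block ink side down on the slab, bystanders unmoved (all by camera check; no verdict was returned).

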